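Weigh two counterweights and fit the heavier one to the drive hub

ROBOT

A 7-joint arm with a two-finger parallel gripper is mounted at the origin on a cart in front of the work surface, level with it; the furniture and walls round the work are solid. World frame = base frame: x ahead of the robot, y to its left, z up, the work surface at z = 0. Lengths are in m, angles in rad, forces in N, time in s.
With the tool pointing down it reaches from about 0.425 to 1.025 m from the base axis. Payload 3.6 kg.
Tool frame: the origin (TCP) lies midway between the tips of the shut fingers; the grasp point (between the pads) lies 19 mm behind it (grip_depth is the distance from the TCP to the grasp point, in m); z points along the fingers, y is the direction in which the jaws open and shut (so a half turn about z gives the same grasp; the last joint's range is limited). The gripper opens to 85 mm and grips with 20 to 120 N. Pads are 22 mm wide; open, the fingers measure 114 mm over their backs; the gripper's body (76 mm by 85 mm) begins 54 mm behind the grasp point. The pads swing forward as they close: fully open they stand 13 mm farther back than shut.
Start: joints at [1.145, 0.591, 0.048, 1.609, -0.033, 0.943, -0.034], TCP at [0.237, -0.685, 0.231] pointing down, gripper open.
Joint ranges: [-2.69, 2.69], [-0.47, 2.24], [-1.27, 1.36], [0.19, 2.51], [-1.53, 4.68], [0.08, 2.07], [-3.09, 3.09]. Speed limits (rad/s): [2.57, 2.57, 3.14, 3.14, 3.14, 3.14, 3.14].

INTERFACE

Orientations are given as a unit quaternion [w, x, y, z].
In Python, from cell import get_state, get_image, camera_params, hand_in, boxes_of, outline_of, spot_point, grip_depth gives the robot as it stands.
- The arm moves only by the tool drive_tool, never from a script. Its argument "moves" is text: rows parted by semicolons, each of 7 numbers parted by spaces: the closure, from -1 (fully open) to 1 (shut), then the shift along the world's x, y, z in mm, then the turn, a rotation vector about the world's x, y, z in degrees. In form: gripper x y z rx ry rz; .... A call has exactly 10 rows; each row is the pose to reach, as a shift and turn from the pose commanded when the call began; what a row does not reach only later rows make up. A row lasts 1/8 s, in which the tool goes at most 62.5 mm and 10.7 degrees, less where a joint would pass 70% of its speed; a pose out of reach is approached as far as the arm can. A call with a gripper value outside its range is refused whole. The fingers move at their own pace and stop on an object; "grip_force" is the grip in N (left out, the last holds). Time passes only in rows, so rows that repeat a pose let the fingers close, or fill a call up. It gives the time, the measured TCP pose, the force and the opening at its end, in the units of the state.
- get_state(): the state, without advancing time (a new reading comes with each control period).
- get_image(name): name is "scene" or "top" or "wrist"; returns the picture (400x640x3 uint8, blue, green, red); there is no depth.
- camera_params(name): a dict with "mtx" (3x3 intrinsics, pixels), "xyz" and "attitude" of the camera in the world. Camera axes: x right, y up, looking along -z (the intrinsics and any distortion apply to the point x, -y, -z); pixel columns grow to the right and rows downward; lengths in m; the calibration is good to about 2 mm. A picture is of the moment at which its call begins: read the wrist's pose just before it. camera_params takes no time and is no camera call; for the wrist camera it gives the pose at the moment of the call.
- hand_in(): hands the job in, once; it reports no verdict.
Trained networks look in the newest picture that a camera, given by its name, has taken for a name from the list of things; names that differ only in an ending like _2 or _b are one class to them, and where a whole thing is asked for, a point or a joint stands for the part that bears it (a point fixed in the world has none). Each returns a list of dicts, best first, with "p" (0 to 1); they miss things now and then, are a little off and sometimes report something else, mostly with a low value. They report only what shows in the picture. A call takes as long as a camera call. They do not tell look-alikes from the thing itself.
- boxes_of(label, camera): "box" ([left, top, right, bottom] in pixels, round what is visible of it).
- outline_of(label, camera): "mask" (400x640 bool, what is visible of it) and "box" ([left, top, right, bottom] in pixels, round what is visible of it).
- spot_point(label, camera): "pixel" ([row, column] in pixels: a listed point, or the origin of a listed thing).
The state is a dict: "clock": time; "qpos": joint angles; "dq": joint speeds; "tau": joint torques, N m; "ee_pos": TCP position; "tool_rot": TCP orientation; "contact_force": force on the tool from outside, world axes, zero at the start; "ft_torque": the same for the moment, N m; "opening": finger opening in m.
Only numpy, scipy, OpenCV 4.12 (cv2) and the standard library are available. Lean on these libraries where they do the work, as an engineer would, in place of code of your own. Each camera call takes 0.05 s, during which the arm holds its last target.

TASK

Stand the two steel counterweights on opposite pans of the table balance and let go, so that it shows which is heavier. Then take the heavier one straight off its pan and fit it in the round recess of the drive hub: hold it down lightly and turn it until you feel the hub's sprung key jump into the slots under it, so that it stays fully home and upright when released. Leave the lighter one on its pan, do not force the hub or lean on the balance, and leave the other things on the bench alone.

Things in the scene. Friction and masses are not known exactly. Their poses are not given: they have to be found in the camera images.
- weight_a: counterweight, 150 to 310 g, one of two alike (either may be heavier). Origin: centre of underside. Four feet 10 mm high leave a cross slot 10.4 mm wide, 10 mm deep, along body x and y; steel disc 51 mm across to 26 mm height; flat-sided grip from 26 to 66 mm, 22 mm thick along body y, 34 mm long along x: grasp it across the 22 mm
- weight_b: counterweight, 150 to 310 g, one of two alike (either may be heavier). Origin: centre of underside. Four feet 10 mm high leave a cross slot 10.4 mm wide, 10 mm deep, along body x and y; steel disc 51 mm across to 26 mm height; flat-sided grip from 26 to 66 mm, 22 mm thick along body y, 34 mm long along x: grasp it across the 22 mm
- beam (a joint): tilt of the balance beam, rad: 0 level, positive with the right pan (smaller y) down, negative with the left pan down; stops at -0.07 and 0.07. Moves freely, damped; stays where it is when unloaded; loaded, it tips to the heavier side within about a second, several if the two are nearly equal
- pan_left_top (a point): centre of the upper face of the left (larger y) pan of the two-pan balance: steel disc 84 mm across, 4 mm thick, some 82 mm above the worktop; it stays level and moves up or down 7 mm as the beam tips. Pan centres are 200 mm apart; midway an upright white scale plate 44 mm wide reaches 34 mm above the pans. Grey base 260 x 100 mm
- pan_right_top (a point): centre of the upper face of the right (smaller y) pan of the two-pan balance: steel disc 84 mm across, 4 mm thick, some 82 mm above the worktop; it stays level and moves up or down 7 mm as the beam tips. Pan centres are 200 mm apart; midway an upright white scale plate 44 mm wide reaches 34 mm above the pans. Grey base 260 x 100 mm
- hub: the drive hub, fixed: grey plate 110 x 110 x 10 mm with an upright aluminium ring 88 mm across on it, its rim 34 mm above the worktop; in the ring a round recess 62 mm across, 20 mm deep, its floor 14 mm above the worktop. Origin: centre of the plate's underside. A counterweight that is home stands on the recess's floor
- hub_key (a point): centre of the recess's floor. A sprung roof-topped bar (40 x 5 mm) stands up 8 mm here, at an unknown fixed angle (not the plate's, not this point's). Feet on it are pushed up with 4 N, at floor level 7 N. Turn: within 6 degrees of either slot's direction, so once per 90 degrees, it jumps into the slot, the push vanishes and the weight can rest on the floor; more turning soon meets a hard stop
- petri_dish: petri dish, 63 mm across, 15 mm high, a bystander; origin under its centre
- tape_roll: roll of tape, 52 mm across, 14 mm high, a bystander; origin under its centre
- lab_timer: flat white timer, 66 x 66 x 18 mm, a bystander; origin under its centre
- flask: conical glass flask, 63 mm across, 109 mm high, a bystander; origin under its centre
Not all that is in view belongs to the job. What is shaped like the weight_a but blue or turquoise is not meant. Several things have the shape of the hub; the one meant has the colours described above.

How it is judged:
By the outcome, as a careful person would: the job done as asked, in the order asked, and still so for the second after the job is handed in, with the robot touching nothing.
It also fails if it takes over 72 s, if anything falls off the work surface, if the arm or the gripper's body presses on something with over 40 N, if the wrist force passes 120 N, or if a joint passes its speed limit or range.

## Working session

There is one attempt and no reset: what is moved stays moved. The work goes in short steps, Python scripts to look and compute and a tool call to move; the robot and the scene stay as the last step left them, time stands still between calls to the robot, and variables do not carry over. Pictures are saved under pics/ and viewed, and the job is handed in when it is done.

Besides the shell and the picture viewer there is one more tool, called after "Request:" in YAML: its name, and indented under it one key for each argument. drive_tool: Moves the arm, as the interface text tells. Its arguments: {"type":"object","properties":{"moves":{"type":"string"},"grip_force":{"type":"number"}},"required":["moves"]}

```bash
mkdir -p pics; ls; python3 - <<'E'
from cell import *
import cv2
s=get_state();print(s)
for n in("scene","top","wrist"):
    im=get_image(n);cv2.imwrite(f"pics/{n}0.png",im)
    print(n,camera_params(n))
print(grip_depth, get_state()["clock"])
E
```

```text
pics
{'clock': 0.0, 'qpos': array([ 1.14449084,  0.59211107,  0.04834103,  1.60983578, -0.0333242 ,
        0.94269504, -0.03372438]), 'dq': array([ 0.00314602, -0.00123838, -0.00159906,  0.00043412,  0.00129602,
        0.00094263, -0.001286  ]), 'tau': array([ 3.75172676e-04, -5.48688805e+01,  1.54666565e+00, -1.98123264e+01,
        9.33960022e-03,  8.81527812e-03,  1.65199378e-05]), 'ee_pos': array([ 0.2365703 , -0.68443836,  0.23014278]), 'tool_rot': array([-1.09349244e-03,  9.86185752e-01,  1.65639384e-01, -2.49457291e-04]), 'contact_force': array([-0.85977002,  0.59667505, -0.3747094 ]), 'ft_torque': array([-0.02556834, -0.06534059,  0.05938239]), 'opening': 0.08519713218398407}
scene {'mtx': array([[484.82917368,   0.        , 314.90813455],
       [  0.        , 484.82917368, 201.56224478],
       [  0.        ,   0.        ,   1.        ]]), 'xyz': array([ 0.00576844, -0.87629377,  1.55009762]), 'attitude': array([ 0.91908818,  0.31050816, -0.07718519, -0.23000878])}
top {'mtx': array([[517.64786748,   0.        , 334.52964405],
       [  0.        , 517.64786748, 205.8440332 ],
       [  0.        ,   0.        ,   1.        ]]), 'xyz': array([0.3438844 , 0.15547354, 1.6901436 ]), 'attitude': array([-0.69979611, -0.04135751,  0.03939647,  0.71205539])}
wrist {'mtx': array([[285.90896367,   0.        , 318.15388958],
       [  0.        , 285.90896367, 198.49120016],
       [  0.        ,   0.        ,   1.        ]]), 'xyz': array([ 0.31459089, -0.65854094,  0.37223278]), 'attitude': array([ 0.80390773, -0.13212638,  0.09571046, -0.57193923])}
0.0187 0.15
```

View pics/scene0.png

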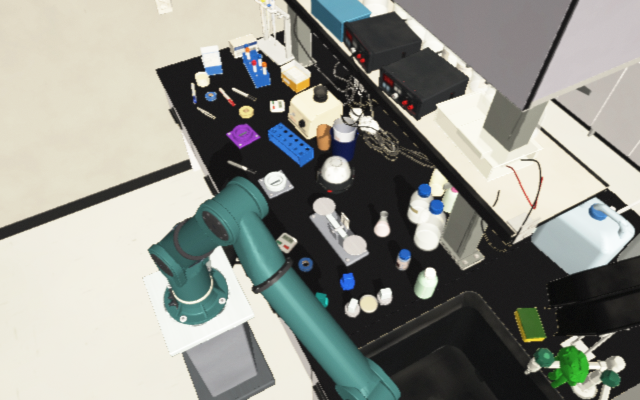

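View pics/top0.png

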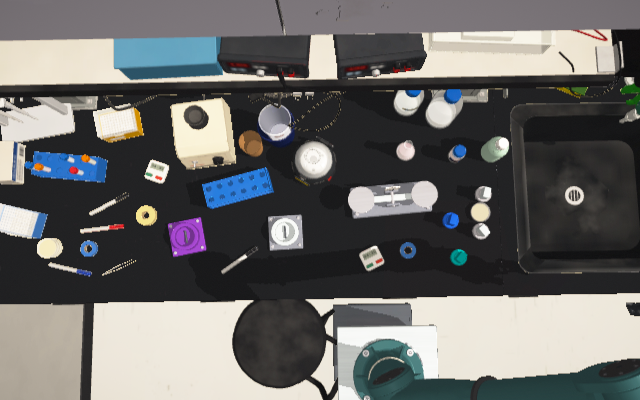

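View pics/wrist0.png

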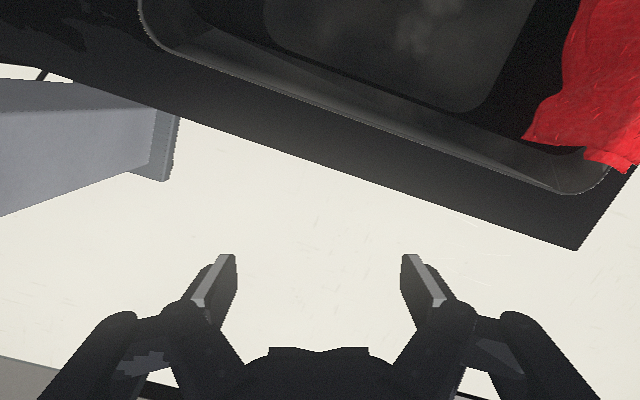

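The top view shows two steel weights at about (483,194) and (481,230), with the petri dish between them at (481,212). The blue (450,220) and turquoise (459,257) ones are decoys. The grey and aluminium hub is at (286,232), the purple one at (186,237) is a decoy, and the balance is at (393,198). I'll confirm with crops and the networks.

```bash
cat > h.py <<'E'
import numpy as np,cv2
from scipy.spatial.transform import Rotation as R
from cell import *
def Rw(q): return R.from_quat([q[1],q[2],q[3],q[0]]).as_matrix()
def ray(cp,px,z):
    u,v=px; K=cp["mtx"]
    d=np.array([(u-K[0,2])/K[0,0],-(v-K[1,2])/K[1,1],-1.])
    d=Rw(cp["attitude"])@d; o=cp["xyz"]
    return o+d*(z-o[2])/d[2]
def proj(cp,P):
    c=Rw(cp["attitude"]).T@(np.asarray(P)-cp["xyz"]);K=cp["mtx"]
    return np.array([K[0,2]+K[0,0]*c[0]/-c[2],K[1,2]-K[1,1]*c[1]/-c[2]])
E
python3 - <<'E'
from h import *
cp={n:camera_params(n) for n in("top","scene")}
Z={"weight_a":0,"hub":0,"hub_key":.014,"pan_left_top":.082,"pan_right_top":.082,"petri_dish":0,"tape_roll":0,"lab_timer":0,"flask":0}
for n in("top","scene"):
    for l,z in Z.items():
        for d in spot_point(l,n)[:6]:
            if d["p"]>.2:
                r,c=d["pixel"];print(n,l,round(d["p"],2),np.round([c,r],1),np.round(ray(cp[n],(c,r),z),3))
a=cv2.imread("pics/top0.png")
c1=cv2.resize(a[170:280,340:500],None,fx=5,fy=5,interpolation=cv2.INTER_CUBIC);cv2.imwrite("pics/c1.png",c1)
c2=cv2.resize(a[200:270,150:320],None,fx=4.5,fy=4.5,interpolation=cv2.INTER_CUBIC);cv2.imwrite("pics/c2.png",c2)
b=cv2.imread("pics/scene0.png")
cv2.imwrite("pics/c3.png",cv2.resize(b[180:330,260:420],None,fx=4,fy=4,interpolation=cv2.INTER_CUBIC))
E
```

```text
top weight_a 0.73 [481.2 194.8] [ 0.566 -0.325  0.   ]
top weight_a 0.73 [448.5 221.7] [ 0.479 -0.213  0.   ]
top weight_a 0.51 [458.4 257. ] [ 0.364 -0.241  0.   ]
top weight_a 0.49 [476.7 230.4] [ 0.449 -0.304  0.   ]
top hub 0.84 [186.5 236.3] [0.446 0.644 0.   ]
top hub 0.59 [286.2 229.4] [0.463 0.318 0.   ]
top hub_key 0.95 [285.8 229.8] [0.461 0.318 0.014]
top hub_key 0.73 [186.6 236.1] [0.446 0.64  0.014]
top hub_key 0.28 [405.4 144.4] [ 0.736 -0.079  0.014]
top pan_left_top 0.92 [358.3 197.2] [0.554 0.083 0.082]
top pan_left_top 0.72 [477.4 213.8] [ 0.496 -0.287  0.082]
top pan_right_top 0.67 [425.4 197. ] [ 0.551 -0.127  0.082]
top petri_dish 0.85 [478.  210.8] [ 0.513 -0.312  0.   ]
top tape_roll 0.74 [405.9 249.4] [ 0.391 -0.071  0.   ]
top tape_roll 0.66 [476.8 214.5] [ 0.501 -0.307  0.   ]
top lab_timer 0.8 [370.1 254.2] [0.378 0.046 0.   ]
top flask 0.59 [407.3 147. ] [ 0.731 -0.087  0.   ]
scene weight_a 0.68 [384.2 300.3] [ 0.57  -0.328  0.   ]
scene weight_a 0.55 [346.1 284.7] [ 0.484 -0.213  0.   ]
scene weight_a 0.52 [321.8 302.7] [ 0.374 -0.233  0.   ]
scene hub 0.68 [272.8 180.2] [ 0.459  0.348 -0.   ]
scene hub 0.63 [242.2 135. ] [0.45  0.653 0.   ]
scene hub_key 0.85 [273.5 180.1] [0.458 0.336 0.014]
scene hub_key 0.68 [244.8 134.9] [0.456 0.634 0.014]
scene pan_left_top 0.56 [326.4 203.8] [0.565 0.082 0.082]
scene petri_dish 0.72 [365.8 307.6] [ 0.499 -0.321  0.   ]
scene tape_roll 0.68 [306.1 261.9] [ 0.401 -0.064  0.   ]
scene lab_timer 0.54 [285.4 240.2] [ 0.375  0.057 -0.   ]
scene flask 0.77 [380.2 228. ] [ 0.723 -0.065 -0.   ]
```

View pics/c1.png

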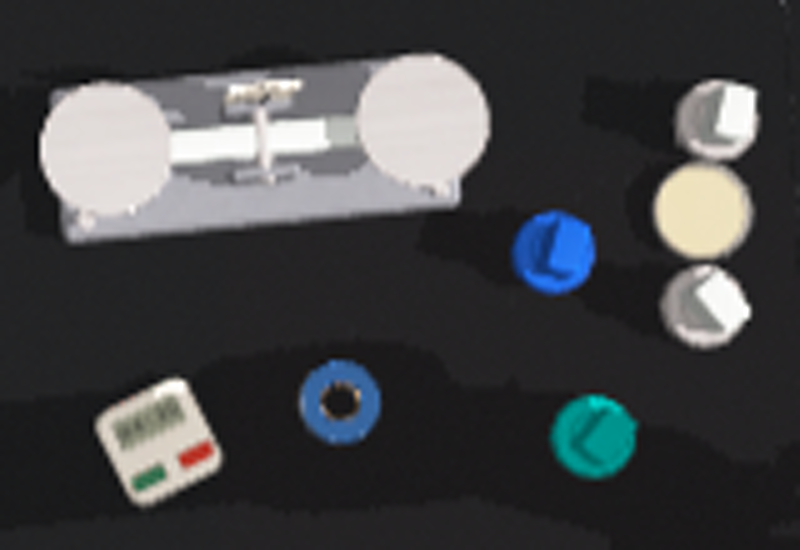

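View pics/c2.png

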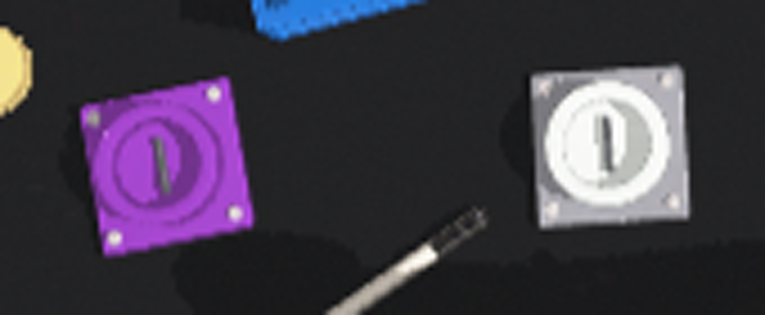

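View pics/c3.png

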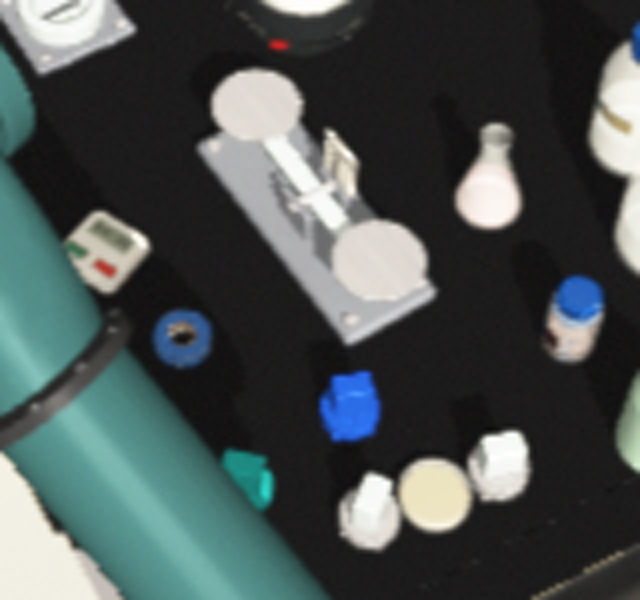

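Request:
drive_tool:
  moves: "-1 50 90 10 0 0 -5; -1 100 180 20 0 0 -10; -1 150 260 20 0 0 -15; -1 200 350 20 0 0 -19; -1 213 370 20 0 0 -19; -1 213 370 20 0 0 -19; -1 213 370 20 0 0 -19; -1 213 370 20 0 0 -19; -1 213 370 20 0 0 -19; -1 213 370 20 0 0 -19"
  grip_force: 40

```text
clock: 2.3
ee_pos: [0.4487, -0.3171, 0.2513]
tool_rot: [0.0, 1.0, -0.001, -0.0]
contact_force: [0.7, -0.5, 0.5]
opening: 0.0855
```

```bash
python3 - <<'E'
from h import *
s=get_state();print(s["ee_pos"],s["tool_rot"],s["qpos"],s["clock"],s["contact_force"])
cp=camera_params("wrist");print(cp)
im=get_image("wrist");cv2.imwrite("pics/w1.png",im)
for l in("weight_a","petri_dish"):
  for d in spot_point(l,"wrist")[:6]:
    r,c=d["pixel"];print(l,round(d["p"],2),np.round([c,r],1),np.round(ray(cp,(c,r),0),3))
E
```

```text
[ 0.44871392 -0.31710622  0.25134775] [ 4.23602480e-04  9.99999281e-01 -1.10221141e-03 -2.07003466e-04] [ 0.4650931   0.34705773  0.0866723   1.99021795 -0.03952302  0.80582272
 -0.99900404] 2.3 [ 0.67084908 -0.4934866   0.54915133]
{'mtx': array([[285.90896367,   0.        , 318.15388958],
       [  0.        , 285.90896367, 198.49120016],
       [  0.        ,   0.        ,   1.        ]]), 'xyz': array([ 0.53116125, -0.31784512,  0.39315974]), 'attitude': array([-0.69710277,  0.11554845, -0.1156029 ,  0.69809186])}
weight_a 0.9 [313.2 160.3] [ 0.453 -0.311  0.   ]
weight_a 0.88 [265.5 219.7] [ 0.364 -0.239  0.   ]
weight_a 0.85 [244.2 137.6] [ 0.484 -0.218  0.   ]
weight_a 0.79 [322.1  67.1] [ 0.572 -0.323  0.   ]
petri_dish 0.72 [319.2 122. ] [ 0.505 -0.319  0.   ]
```

View pics/w1.png

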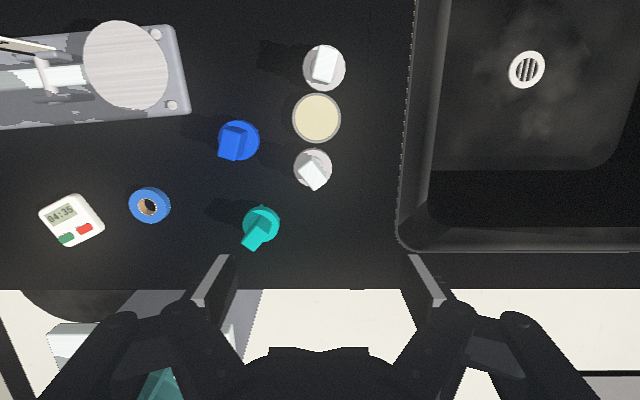

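```bash
cat > fit.py <<'E'
from h import *
from scipy.optimize import minimize
def parts(x,y,yaw,z0=0.):
    t=np.linspace(0,2*np.pi,40,endpoint=False)
    disc=[np.c_[x+.0255*np.cos(t),y+.0255*np.sin(t),0*t+z0+z] for z in(.0,.026)]
    c,s=np.cos(yaw),np.sin(yaw)
    q=np.array([[17,11],[-17,11],[-17,-11],[17,-11]])/1e3
    q=np.c_[x+c*q[:,0]-s*q[:,1],y+s*q[:,0]+c*q[:,1]]
    return disc,[np.c_[q,np.full(4,z0+z)] for z in(.026,.066)]
def fitw(im,cp,p0,box,z0=0.,S=6):
    l,t,r,b=box
    g=cv2.resize(im[t:b,l:r],None,fx=S,fy=S,interpolation=cv2.INTER_CUBIC)
    gray=g.min(axis=2)
    def draw(p):
        d,q=parts(*p,z0)
        P=lambda A:np.round((np.array([proj(cp,a) for a in A])-[l,t]+.5)*S-.5).astype(np.int32)
        m=np.zeros(gray.shape,np.uint8);top=m.copy()
        cv2.fillConvexPoly(m,cv2.convexHull(np.vstack([P(d[0]),P(d[1])])),255)
        cv2.fillConvexPoly(m,cv2.convexHull(np.vstack([P(q[0]),P(q[1])])),255)
        cv2.fillConvexPoly(top,P(q[1]),255)
        return m,top
    sil=gray>95
    hi=gray>225
    def cost(p):
        m,top=draw(p)
        return (np.mean((m>0)^sil)+np.mean((top>0)^hi))*1e3
    best=None
    for yaw in np.radians(np.arange(-90,90,15)):
        r=minimize(cost,[p0[0],p0[1],yaw],method="Nelder-Mead",options=dict(initial_simplex=np.array([[0,0,0],[.006,0,0],[0,.006,0],[0,0,.2]])+[p0[0],p0[1],yaw],xatol=1e-4,fatol=1e-3))
        if best is None or r.fun<best.fun: best=r
    m,top=draw(best.x)
    o=g.copy()
    for k,c in((m,(0,0,255)),(top,(0,255,0))):
        cs,_=cv2.findContours(k,cv2.RETR_EXTERNAL,cv2.CHAIN_APPROX_NONE);cv2.drawContours(o,cs,-1,c,1)
    return best.x,best.fun,o
E
python3 - <<'E'
from fit import *
im=cv2.imread("pics/w1.png");cp={'mtx':np.array([[285.90896367,0,318.15388958],[0,285.90896367,198.49120016],[0,0,1]]),'xyz':np.array([0.53116125,-0.31784512,0.39315974]),'attitude':np.array([-0.69710277,0.11554845,-0.1156029,0.69809186])}
tp=camera_params("top");ti=cv2.imread("pics/top0.png")
outs=[]
for p0,bw,bt in(((.572,-.323),(295,35,352,95),(472,184,496,203)),((.453,-.311),(285,145,340,198),(468,221,494,241))):
    x,f,o=fitw(im,cp,p0,bw);print("w",x[:2].round(4),np.degrees(x[2]).round(1),f);outs.append(o)
    x,f,o=fitw(ti,tp,p0,bt,S=10);print("t",x[:2].round(4),np.degrees(x[2]).round(1),f);outs.append(o)
H=np.zeros((600,800,3),np.uint8)
for i,o in enumerate(outs):
    o=o[:300,:400];r,c=divmod(i,2);H[r*300:r*300+o.shape[0],c*400:c*400+o.shape[1]]=o
cv2.imwrite("pics/fit1.png",H)
E
```

```text
w [ 0.5679 -0.3247] -15.7 85.72936972059779
t [ 0.5671 -0.3257] -12.6 97.60964912280703
w [ 0.4477 -0.3105] 39.1 72.11740041928721
t [ 0.4462 -0.312 ] 35.9 86.07692307692308
```

View pics/fit1.png

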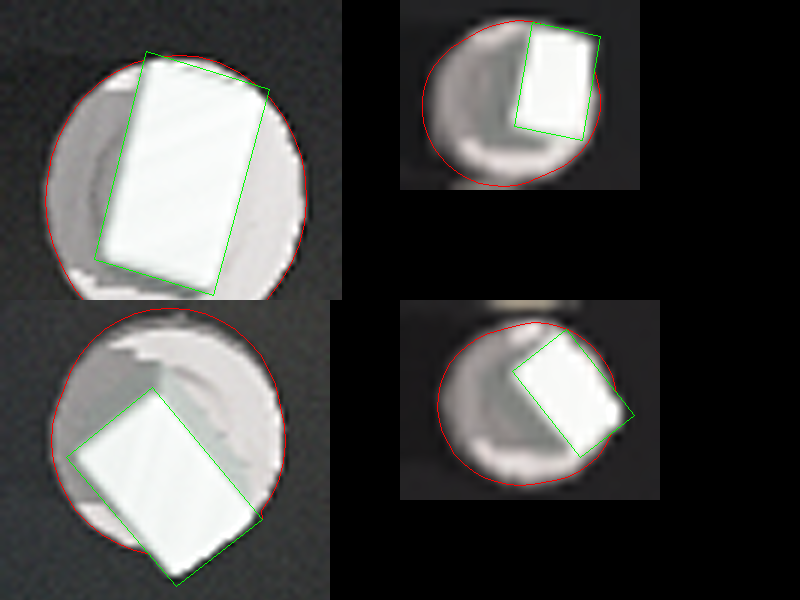

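Request:
drive_tool:
  moves: "-1 50 -4 -30 0 0 -10; -1 100 -8 -60 0 0 -14; -1 119 -8 -110 0 0 -14; -1 119 -8 -160 0 0 -14; -1 119 -8 -200 0 0 -14; -1 119 -8 -222 0 0 -14; -1 119 -8 -222 0 0 -14; -1 119 -8 -222 0 0 -14; 0.3 119 -8 -222 0 0 -14; 0.5 119 -8 -222 0 0 -14"

```text
clock: 3.7
ee_pos: [0.5697, -0.3236, 0.0307]
tool_rot: [0.0, 0.993, -0.121, 0.001]
contact_force: [-0.1, 0.2, 0.3]
opening: 0.0518
```

Request:
drive_tool:
  moves: "1 0 0 0 0 0 0; 1 0 0 0 0 0 0; 1 0 0 0 0 0 0; 1 0 0 0 0 0 0; 1 0 0 0 0 0 0; 1 0 0 10 0 0 0; 1 0 0 30 0 0 0; 1 0 0 60 0 0 0; 1 0 0 110 0 0 0; 1 0 0 150 0 0 0"
  grip_force: 45

```text
clock: 4.95
ee_pos: [0.569, -0.3234, 0.182]
tool_rot: [0.0, 0.993, -0.121, 0.001]
contact_force: [0.8, -0.2, -3.4]
opening: 0.0212
```

```bash
python3 - <<'E'
from h import *
s=get_state();print(s["ee_pos"],s["tool_rot"],s["qpos"],s["clock"],s["contact_force"],s["opening"])
cp=camera_params("wrist")
im=get_image("wrist");cv2.imwrite("pics/w2.png",im)
print(cp)
for l in("pan_left_top","pan_right_top"):
  for d in spot_point(l,"wrist")[:6]:
    r,c=d["pixel"];print(l,round(d["p"],2),np.round([c,r],1),np.round(ray(cp,(c,r),0.082),3))
tp=camera_params("top")
a=cv2.imread("pics/top0.png");g=(a.min(axis=2)>185).astype(np.uint8)
g[:, :345]=0;g[:,440:]=0;g[:170]=0;g[240:]=0
g=cv2.morphologyEx(g,cv2.MORPH_OPEN,np.ones((9,9)))
n,L,st,ce=cv2.connectedComponentsWithStats(g)
for i in range(1,n): print(st[i],ce[i],ray(tp,ce[i],.082))
E
```

```text
[ 0.5689872  -0.32342375  0.18203962] [ 3.34913818e-04  9.92608505e-01 -1.21357460e-01  7.81888180e-04] [ 0.35977079  0.55919858  0.1275622   1.82017474 -0.09730621  0.7665483
 -1.27596102] 4.95 [ 0.81805872 -0.22676866 -3.37036739] 0.021171815127753874
{'mtx': array([[285.90896367,   0.        , 318.15388958],
       [  0.        , 285.90896367, 198.49120016],
       [  0.        ,   0.        ,   1.        ]]), 'xyz': array([ 0.64872915, -0.34391433,  0.32401096]), 'attitude': array([-0.60817623,  0.10017119, -0.12797085,  0.77698833])}
[412 182  25  25 528] [423.96590909 193.90719697] [ 0.56119073 -0.12248064  0.082     ]
[349 187  25  26 548] [361.08029197 199.61678832] [0.54663579 0.07490492 0.082     ]
```

View pics/w2.png

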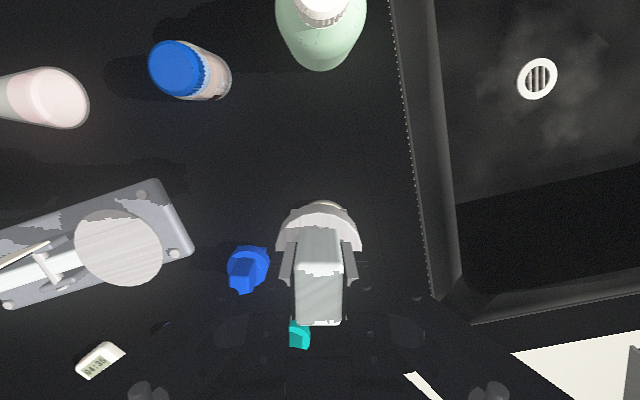

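```bash
python3 - <<'E'
from h import *
K=np.array([[285.90896367,0,318.15388958],[0,285.90896367,198.49120016],[0,0,1]])
c1={'mtx':K,'xyz':np.array([0.53116125,-0.31784512,0.39315974]),'attitude':np.array([-0.69710277,0.11554845,-0.1156029,0.69809186])}
c2={'mtx':K,'xyz':np.array([0.64872915,-0.34391433,0.32401096]),'attitude':np.array([-0.60817623,0.10017119,-0.12797085,0.77698833])}
for n,c,roi in(("w1",c1,(75,15,180,115)),("w2",c2,(68,200,170,292))):
    a=cv2.imread(f"pics/{n}.png");l,t,r,b=roi
    g=np.zeros(a.shape[:2],np.uint8);g[t:b,l:r]=(a[t:b,l:r].min(axis=2)>150)
    g=cv2.morphologyEx(g,cv2.MORPH_OPEN,cv2.getStructuringElement(cv2.MORPH_ELLIPSE,(35,35)))
    cs,_=cv2.findContours(g,cv2.RETR_EXTERNAL,cv2.CHAIN_APPROX_NONE);k=max(cs,key=cv2.contourArea)
    P=np.array([ray(c,p[0],.082)[:2] for p in k]);A=np.c_[2*P,np.ones(len(P))];s=np.linalg.lstsq(A,(P**2).sum(1),rcond=None)[0]
    print(n,cv2.boundingRect(k),s[:2],np.sqrt(s[2]+s[0]**2+s[1]**2))
E
```

```text
w1 (82, 20, 98, 91) [ 0.56247318 -0.13132057] 0.04380680663403759
w2 (74, 212, 96, 75) [ 0.56434051 -0.13303089] 0.042657254898924295
```

Request:
drive_tool:
  moves: "1 0 50 5 0 0 4; 1 -5 110 5 0 0 8; 1 -10 170 5 0 0 14; 1 -15 230 5 0 0 14; 1 -21 290 5 0 0 14; 1 -21 350 5 0 0 14; 1 -21 385 0 0 0 14; 1 -21 397 -15 0 0 14; 1 -21 397 -35 0 0 14; 1 -21 397 -45 0 0 14"

```text
clock: 6.35
ee_pos: [0.546, 0.0721, 0.132]
tool_rot: [0.001, 1.0, -0.0, -0.002]
contact_force: [-0.7, -0.5, -3.2]
opening: 0.0215
```

```bash
python3 - <<'E'
from h import *
s=get_state();print(s["ee_pos"],s["tool_rot"],s["qpos"],s["clock"],s["contact_force"],s["opening"])
for n in("wrist","scene"): cv2.imwrite(f"pics/{n}3.png",get_image(n))
b=cv2.imread("pics/scene3.png")
cv2.imwrite("pics/c3b.png",cv2.resize(b[170:290,270:400],None,fx=5,fy=5,interpolation=cv2.INTER_CUBIC))
E
```

```text
[0.54600788 0.07205942 0.13198614] [ 9.31684589e-04  9.99997008e-01 -1.67210810e-04 -2.25576454e-03] [-0.24817583  0.51696266  0.04638452  2.07771595 -0.04197538  0.55257017
 -1.74313414] 6.35 [-0.74894619 -0.53954681 -3.15030639] 0.02151976527092662
```

View pics/wrist3.png

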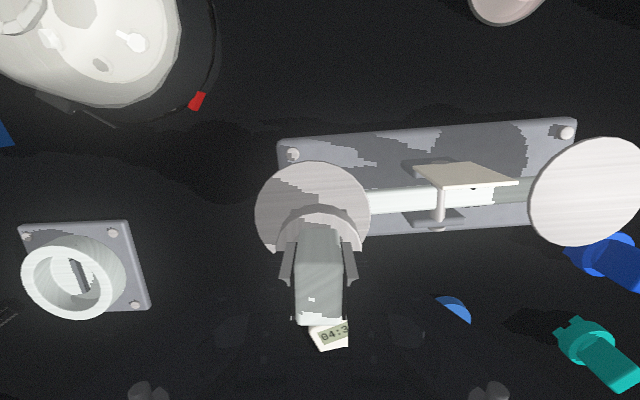

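View pics/c3b.png

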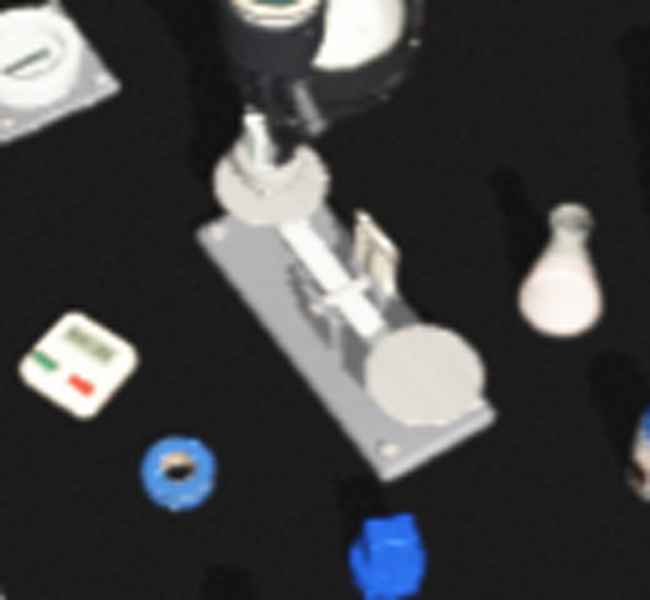

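```bash
python3 - <<'E'
from h import *
cp=camera_params("wrist")
np.save("cp3.npy",cp,allow_pickle=True)
for z in(.075,.082,.089):
    # pan ellipse: left 255, right 371, top 162
    l=ray(cp,(255,212),z);r=ray(cp,(371,212),z);t=ray(cp,(313,161.5),z)
    print(z,(l+r)/2,r[1]-l[1],t[0]-.042)
# right pan
for z in(.075,.082,.089):
    P=np.array([ray(cp,p,z)[:2] for p in((530,190),(606,137),(575,245),(548,155),(637,228))]);A=np.c_[2*P,np.ones(5)];s=np.linalg.lstsq(A,(P**2).sum(1),rcond=None)[0]
    print(z,s[:2],np.sqrt(s[2]+s[0]**2+s[1]**2))
E
```

```text
0.075 [0.54997389 0.07514835 0.075     ] -0.08676417407517749 0.5462246391922949
0.082 [0.55276546 0.07501945 0.082     ] -0.08371010834482173 0.5476697898270986
0.089 [0.55555702 0.07489055 0.089     ] -0.08065604261446602 0.5491149404619021
0.075 [ 0.56381648 -0.13006577] 0.046205189291782474
0.082 [ 0.56612078 -0.12297122] 0.044578784307416436
0.089 [ 0.56842509 -0.11587666] 0.04295237932304576
```

Request:
drive_tool:
  moves: "1 2 3 -5 0 0 0; 1 2 3 -9 0 0 0; 1 2 3 -12 0 0 0; 1 2 3 -14 0 0 0; 1 2 3 -16 0 0 0; 1 2 3 -18 0 0 0; 1 2 3 -19 0 0 0; 1 2 3 -20 0 0 0; 1 2 3 -21 0 0 0; 1 2 3 -21 0 0 0"

```text
clock: 7.7
ee_pos: [0.5498, 0.0767, 0.1132]
tool_rot: [0.0, 1.0, 0.001, -0.0]
contact_force: [-0.1, 0.2, -2.3]
opening: 0.0211
```

Request:
drive_tool:
  moves: "1 0 0 -1 0 0 0; 1 0 0 -2 0 0 0; 1 0 0 -2 0 0 0; 1 0 0 -3 0 0 0; 1 0 0 -3 0 0 0; 1 0 0 -4 0 0 0; 1 0 0 -4 0 0 0; 1 0 0 -5 0 0 0; 1 0 0 -5 0 0 0; 1 0 0 -5 0 0 0"

```text
clock: 8.95
ee_pos: [0.5499, 0.0768, 0.1083]
tool_rot: [-0.0, 1.0, 0.001, -0.0]
contact_force: [0.4, 0.2, -3.7]
opening: 0.0216
```

Request:
drive_tool:
  moves: "1 0 0 -1 0 0 0; 1 0 0 -1 0 0 0; 1 0 0 -2 0 0 0; 1 0 0 -2 0 0 0; 1 0 0 -3 0 0 0; 1 0 0 -3 0 0 0; 1 0 0 -3 0 0 0; 1 0 0 -3 0 0 0; 1 0 0 -3 0 0 0; 1 0 0 -3 0 0 0"

```text
clock: 10.2
ee_pos: [0.5499, 0.0768, 0.1053]
tool_rot: [-0.0, 1.0, 0.001, 0.0]
contact_force: [0.3, -0.0, -2.4]
opening: 0.0217
```

```bash
python3 - <<'E'
from h import *
F=[]
for i in range(2):
    s=get_state();F.append(s["contact_force"])
print(F,s["ee_pos"],s["clock"])
cv2.imwrite("pics/wrist4.png",get_image("wrist"))
cv2.imwrite("pics/scene4.png",get_image("scene"))
b=cv2.imread("pics/scene4.png")
cv2.imwrite("pics/c4.png",cv2.resize(b[170:290,270:400],None,fx=5,fy=5,interpolation=cv2.INTER_CUBIC))
E
```

```text
[array([ 0.29863536, -0.02688398, -2.4241354 ]), array([ 0.29863536, -0.02688398, -2.4241354 ])] [0.54986308 0.07677712 0.10532958] 10.2
```

View pics/wrist4.png

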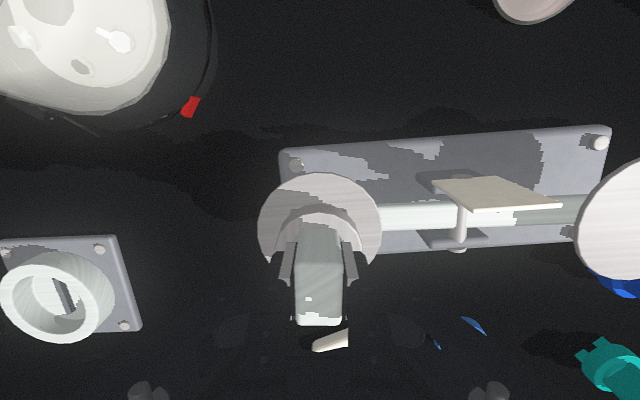

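View pics/c4.png

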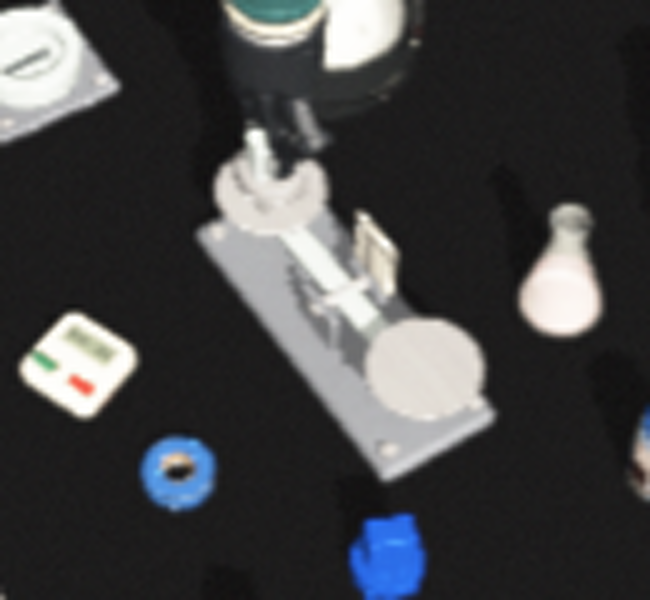

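Request:
drive_tool:
  moves: "1 0 0 -1 0 0 0; 0.7 0 0 -1 0 0 0; 0.3 0 0 -1 0 0 0; -0.2 0 0 -1 0 0 0; -1 0 0 -1 0 0 0; -1 0 0 -1 0 0 0; -1 0 0 5 0 0 0; -1 0 0 30 0 0 0; -1 0 0 70 0 0 0; -1 0 0 105 0 0 0"

```text
clock: 11.55
ee_pos: [0.5499, 0.0767, 0.2119]
tool_rot: [-0.0, 1.0, 0.001, 0.0]
contact_force: [0.8, -0.1, -0.7]
opening: 0.0854
```

Request:
drive_tool:
  moves: "-1 -10 -55 10 0 0 8; -1 -25 -115 10 0 0 16; -1 -40 -175 10 0 0 24; -1 -60 -230 10 0 0 32; -1 -80 -290 10 0 0 38; -1 -95 -345 0 0 0 38; -1 -103 -388 -30 0 0 38; -1 -103 -388 -80 0 0 38; -1 -103 -388 -110 0 0 38; -1 -103 -388 -110 0 0 38"

```text
clock: 12.8
ee_pos: [0.4452, -0.3104, 0.0986]
tool_rot: [-0.002, 0.945, 0.326, -0.002]
contact_force: [0.2, 0.5, 0.2]
opening: 0.0854
```

```bash
python3 - <<'E'
from h import *
s=get_state();print(s["ee_pos"],s["tool_rot"],s["clock"],s["contact_force"],s["opening"])
cv2.imwrite("pics/wrist5.png",get_image("wrist"))
cv2.imwrite("pics/top5.png",get_image("top"))
a=cv2.imread("pics/top5.png")
cv2.imwrite("pics/c5.png",cv2.resize(a[160:280,340:500],None,fx=5,fy=5,interpolation=cv2.INTER_CUBIC))
E
```

```text
[ 0.44524526 -0.31042399  0.09864976] [-0.00186835  0.94535152  0.32604349 -0.0016297 ] 12.8 [0.15012889 0.49466813 0.19255919] 0.08535646092114674
```

View pics/wrist5.png

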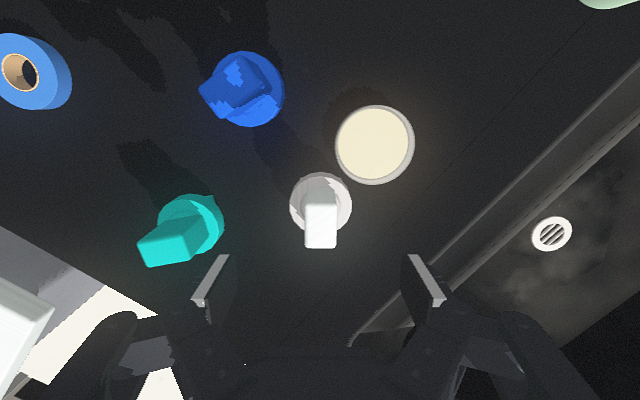

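View pics/c5.png

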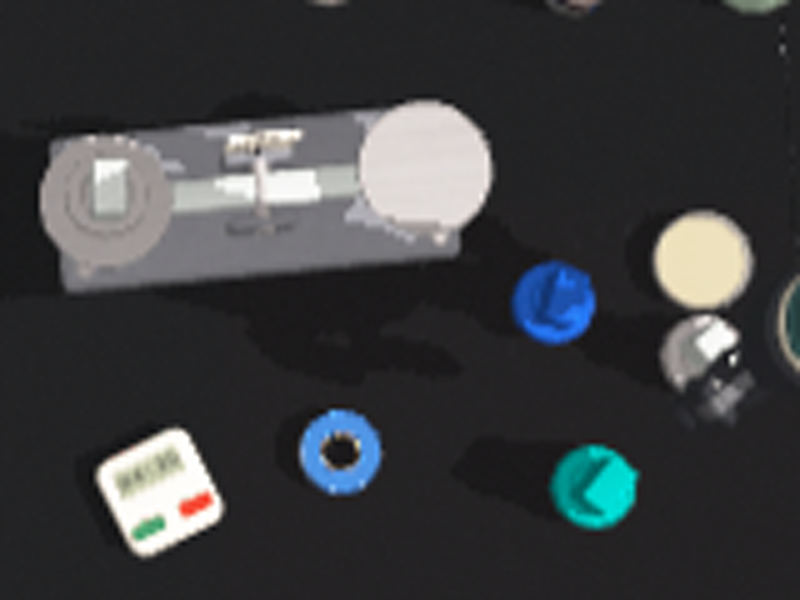

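Request:
drive_tool:
  moves: "-0.2 2 0 -5 0 0 0; -0.2 2 0 -20 0 0 0; -0.2 2 0 -40 0 0 0; -0.2 2 0 -60 0 0 0; -0.2 2 0 -68 0 0 0; -0.2 2 0 -68 0 0 0; 0.3 2 0 -68 0 0 0; 1 2 0 -68 0 0 0; 1 2 0 -68 0 0 0; 1 2 0 -68 0 0 0"

```text
clock: 14.15
ee_pos: [0.4491, -0.3114, 0.0329]
tool_rot: [0.0, 0.945, 0.326, 0.0]
contact_force: [-0.8, -0.1, 6.3]
opening: 0.0213
```

Request:
drive_tool:
  moves: "1 0 0 0 0 0 0; 1 0 0 0 0 0 0; 1 0 0 10 0 0 0; 1 0 0 30 0 0 0; 1 0 0 70 0 0 0; 1 0 0 120 0 0 0; 1 0 0 150 0 0 0; 1 0 0 155 0 0 0; 1 0 0 155 0 0 0; 1 0 0 155 0 0 0"

```text
clock: 15.4
ee_pos: [0.4477, -0.3105, 0.1856]
tool_rot: [-0.001, 0.945, 0.326, -0.001]
contact_force: [0.0, 0.2, -3.1]
opening: 0.0211
```

Request:
drive_tool:
  moves: "1 30 50 0 0 0 -9; 1 60 100 0 0 0 -18; 1 90 150 0 0 0 -27; 1 114 180 0 0 0 -36; 1 114 185 -15 0 0 -38; 1 114 185 -30 0 0 -38; 1 114 185 -40 0 0 -38; 1 114 185 -47 0 0 -38; 1 114 185 -50 0 0 -38; 1 114 185 -50 0 0 -38"

```text
clock: 16.65
ee_pos: [0.5628, -0.1267, 0.1373]
tool_rot: [0.0, 1.0, 0.0, 0.0]
contact_force: [-0.8, 0.7, -2.5]
opening: 0.0213
```

```bash
python3 - <<'E'
from h import *
s=get_state();print(s["ee_pos"],s["tool_rot"],s["clock"],s["contact_force"],s["opening"])
cp=camera_params("wrist");np.save("cp6.npy",cp,allow_pickle=True)
cv2.imwrite("pics/wrist6.png",get_image("wrist"))
E
```

```text
[ 0.56279583 -0.12673694  0.13734434] [1.78540047e-05 9.99999974e-01 2.18714845e-04 5.94522185e-05] 16.65 [-0.76100093  0.70675414 -2.53423309] 0.021334401312510607
```

View pics/wrist6.png

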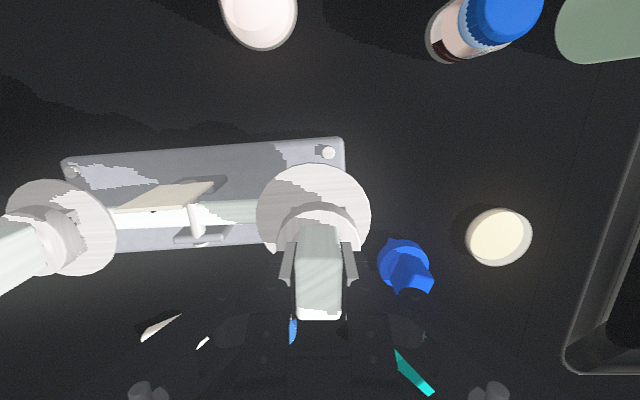

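Request:
drive_tool:
  moves: "1 0 2 -5 0 0 0; 1 0 2 -8 0 0 0; 1 0 2 -10 0 0 0; 1 0 2 -12 0 0 0; 1 0 2 -13 0 0 0; 1 0 2 -14 0 0 0; 1 0 2 -15 0 0 0; 1 0 2 -16 0 0 0; 1 0 2 -17 0 0 0; 1 0 2 -17 0 0 0"

```text
clock: 17.95
ee_pos: [0.5629, -0.1243, 0.1205]
tool_rot: [0.0, 1.0, 0.001, 0.0]
contact_force: [-0.6, -0.7, 0.7]
opening: 0.0214
```

```bash
python3 - <<'E'
from h import *
s=get_state();print(s["ee_pos"],s["clock"],s["contact_force"],s["ft_torque"])
E
```

```text
[ 0.56293293 -0.12432337  0.12046311] 17.95 [-0.61173379 -0.65018907  0.6857067 ] [-0.01426327  0.11452008 -0.09979004]
```

Request:
drive_tool:
  moves: "0.8 0 0 0 0 0 0; 0.5 0 0 0 0 0 0; 0.2 0 0 0 0 0 0; -0.2 0 0 0 0 0 0; -0.2 0 0 0 0 0 0; -0.2 0 0 10 0 0 0; -0.2 0 0 40 0 0 0; -0.5 0 0 80 0 0 0; -1 0 0 120 0 0 0; -1 -20 40 140 0 0 0"

```text
clock: 19.2
ee_pos: [0.5455, -0.0874, 0.2638]
tool_rot: [0.001, 1.0, -0.003, 0.004]
contact_force: [0.7, 0.8, 0.2]
opening: 0.0852
```

Request:
drive_tool:
  moves: "-1 -20 30 0 0 0 0; -1 -40 60 0 0 0 0; -1 -60 70 0 0 0 0; -1 -80 80 0 0 0 0; -1 -80 90 0 0 0 0; -1 -80 90 0 0 0 0; -1 -80 90 0 0 0 0; -1 -80 90 0 0 0 0; -1 -80 90 0 0 0 0; -1 -80 90 0 0 0 0"

```text
clock: 20.45
ee_pos: [0.4629, 0.0056, 0.2602]
tool_rot: [0.0, 1.0, 0.0, -0.0]
contact_force: [0.7, -0.3, -0.2]
opening: 0.0853
```

```bash
python3 - <<'E'
from h import *
s=get_state();print(s["ee_pos"],s["clock"],s["contact_force"],s["ft_torque"])
for n in("wrist","scene","top"): cv2.imwrite(f"pics/{n}7.png",get_image(n))
b=cv2.imread("pics/scene7.png")
c=lambda b:cv2.resize(b[170:290,270:400],None,fx=3,fy=3,interpolation=cv2.INTER_CUBIC)
cv2.imwrite("pics/c7.png",np.hstack([c(b),c(cv2.imread("pics/scene4.png"))]))
E
```

```text
[0.46294404 0.00555928 0.26021735] 20.45 [ 0.67717083 -0.3164871  -0.16563548] [-0.00061458 -0.01300801 -0.02706639]
```

View pics/wrist7.png

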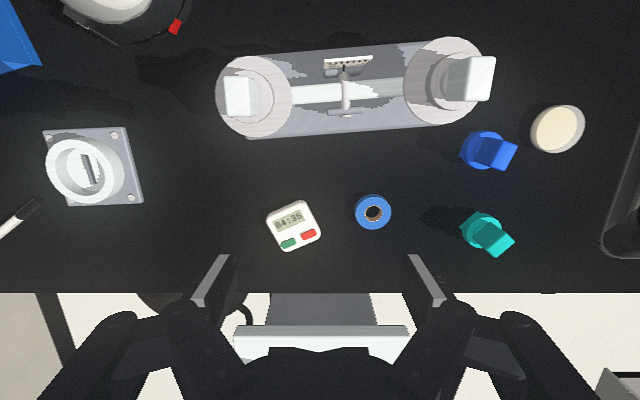

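View pics/c7.png

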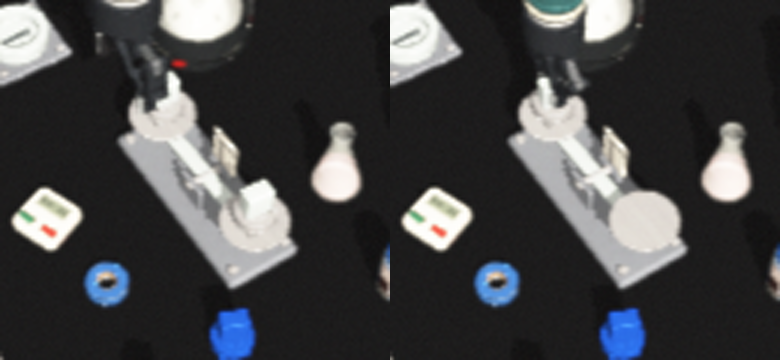

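```bash
python3 - <<'E'
from h import *
a=cv2.imread("pics/wrist7.png")
cv2.imwrite("pics/c7w.png",cv2.resize(a[25:150,205:505],None,fx=2.6,fy=2.6,interpolation=cv2.INTER_CUBIC))
c=lambda n:cv2.resize(cv2.imread(f"pics/{n}.png")[195:270,305:375],None,fx=5,fy=5,interpolation=cv2.INTER_CUBIC)
cv2.imwrite("pics/c7s.png",np.hstack([c("scene4"),c("scene7")]))
np.save("cp7.npy",camera_params("wrist"),allow_pickle=True)
E
```

```text
(no output)
```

View pics/c7w.png

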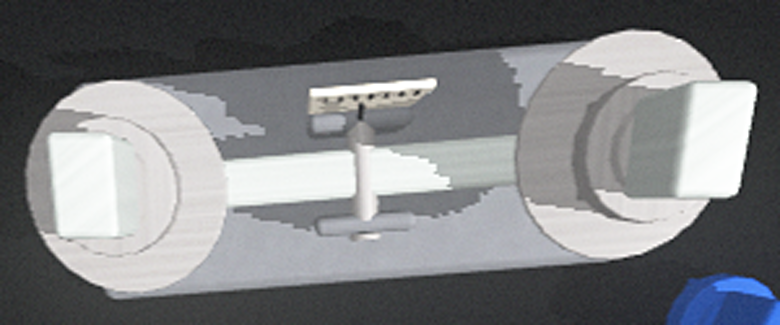

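View pics/c7s.png

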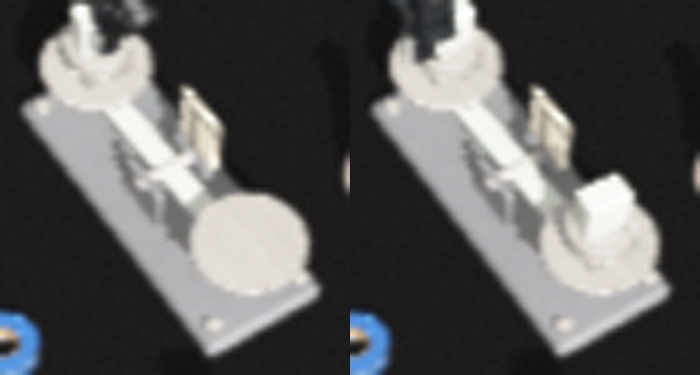

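Request:
drive_tool:
  moves: "-1 -10 50 -10 0 0 0; -1 -25 110 -20 0 0 0; -1 -40 170 -30 0 0 0; -1 -50 230 -40 0 0 0; -1 -55 285 -40 0 0 0; -1 -55 315 -40 0 0 0; -1 -55 315 -40 0 0 0; -1 -55 315 -40 0 0 0; -1 -55 315 -40 0 0 0; -1 -55 315 -40 0 0 0"

```text
clock: 21.85
ee_pos: [0.4081, 0.3194, 0.2204]
tool_rot: [0.0, 1.0, -0.0, 0.0]
contact_force: [0.3, -0.1, 1.2]
opening: 0.0858
```

```bash
python3 - <<'E'
from h import *
s=get_state();print(s["ee_pos"],s["tool_rot"],s["qpos"],s["clock"],s["contact_force"])
cp=camera_params("wrist");np.save("cp8.npy",cp,allow_pickle=True)
for n in("wrist","scene"): cv2.imwrite(f"pics/{n}8.png",get_image(n))
for l in("hub","hub_key"):
  for d in spot_point(l,"wrist")[:3]:
    r,c=d["pixel"];print(l,round(d["p"],2),np.round([c,r],1),np.round(ray(cp,(c,r),0.014 if l!="hub" else 0),4))
G=lambda n,b:cv2.cvtColor(cv2.imread(f"pics/{n}.png")[b[1]:b[3],b[0]:b[2]],cv2.COLOR_BGR2GRAY).astype(np.float32)
for b in((330,238,375,262),(322,196,348,220),(340,200,356,225)):
  w=cv2.createHanningWindow((b[2]-b[0],b[3]-b[1]),cv2.CV_32F)
  for p in(("scene0","scene4"),("scene4","scene7"),("scene4","scene8"),("scene7","scene8"),("scene3","scene4")):
    r=cv2.phaseCorrelate(G(p[0],b),G(p[1],b),w);print(b,p,np.round(r[0],2),round(r[1],2))
E
```

```text
[0.40814757 0.31939313 0.22039804] [ 2.26206608e-04  9.99999873e-01 -4.50322434e-04  3.32900022e-06] [-0.74273979  0.34832627 -0.01132331  2.08086381  0.00642181  0.71273814
 -2.32993994] 21.85 [ 0.30147384 -0.07192315  1.21698305]
hub 0.74 [ 58.9 137.3] [0.448  0.6422 0.    ]
hub 0.7 [313.6 132.1] [0.4543 0.3244 0.    ]
hub 0.24 [315.9 132.6] [0.4537 0.3215 0.    ]
hub_key 0.98 [314.7 132.6] [0.4551 0.3229 0.014 ]
hub_key 0.56 [ 52. 140.] [0.4464 0.6389 0.014 ]
(330, 238, 375, 262) ('scene0', 'scene4') [0.23 0.04] 0.93
(330, 238, 375, 262) ('scene4', 'scene7') [ 0.37 -0.1 ] 0.93
(330, 238, 375, 262) ('scene4', 'scene8') [0.35 0.03] 0.95
(330, 238, 375, 262) ('scene7', 'scene8') [0.53 0.09] 0.99
(330, 238, 375, 262) ('scene3', 'scene4') [0.2  0.04] 0.93
(322, 196, 348, 220) ('scene0', 'scene4') [-0.03 -0.02] 0.61
(322, 196, 348, 220) ('scene4', 'scene7') [ 0.74 -0.66] 0.62
(322, 196, 348, 220) ('scene4', 'scene8') [ 0.76 -0.56] 0.72
(322, 196, 348, 220) ('scene7', 'scene8') [0.52 0.01] 0.97
(322, 196, 348, 220) ('scene3', 'scene4') [0.18 0.59] 0.61
(340, 200, 356, 225) ('scene0', 'scene4') [0.03 0.48] 0.96
(340, 200, 356, 225) ('scene4', 'scene7') [-0.1   0.41] 0.98
(340, 200, 356, 225) ('scene4', 'scene8') [0.04 0.37] 0.94
(340, 200, 356, 225) ('scene7', 'scene8') [0.14 0.45] 0.91
(340, 200, 356, 225) ('scene3', 'scene4') [-0.17  0.54] 0.95
```

View pics/wrist8.png

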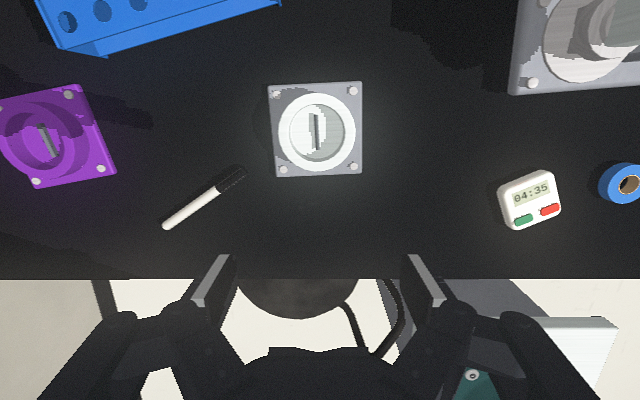

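```bash
python3 - <<'E'
from h import *
import numpy as np
def edge(g,x,y0,y1):
    p=g[y0:y1,x-1:x+2].mean(1); d=-np.diff(p); k=d.argmax(); 
    if 0<k<len(d)-1:
        o=.5*(d[k-1]-d[k+1])/(d[k-1]-2*d[k]+d[k+1])
    else:o=0
    return y0+k+.5+o
for n in("scene0","scene3","scene4","scene7","scene8"):
    g=cv2.imread(f"pics/{n}.png").min(axis=2).astype(float)
    print(n,[round(edge(g,x,244,262),2) for x in(348,352,356,360)],[round(edge(g,x,205,222),2) for x in(317,320,323,326)])
a=cv2.imread("pics/wrist8.png")
cv2.imwrite("pics/c8.png",cv2.resize(a[75:185,260:370],None,fx=5.4,fy=5.4,interpolation=cv2.INTER_CUBIC))
E
```

```text
scene0 [np.float64(260.5), np.float64(254.62), np.float64(260.5), np.float64(258.64)] [np.float64(213.23), np.float64(214.55), np.float64(214.5), np.float64(217.28)]
scene3 [np.float64(260.5), np.float64(254.61), np.float64(260.5), np.float64(258.64)] [np.float64(213.3), np.float64(214.56), np.float64(214.5), np.float64(217.27)]
scene4 [np.float64(251.58), np.float64(253.2), np.float64(260.5), np.float64(258.65)] [np.float64(215.37), np.float64(216.24), np.float64(216.64), np.float64(217.36)]
scene7 [np.float64(260.5), np.float64(253.03), np.float64(260.5), np.float64(258.64)] [np.float64(215.07), np.float64(216.26), np.float64(216.64), np.float64(217.27)]
scene8 [np.float64(251.58), np.float64(253.13), np.float64(260.5), np.float64(258.66)] [np.float64(215.2), np.float64(216.26), np.float64(216.64), np.float64(217.25)]
```

View pics/c8.png

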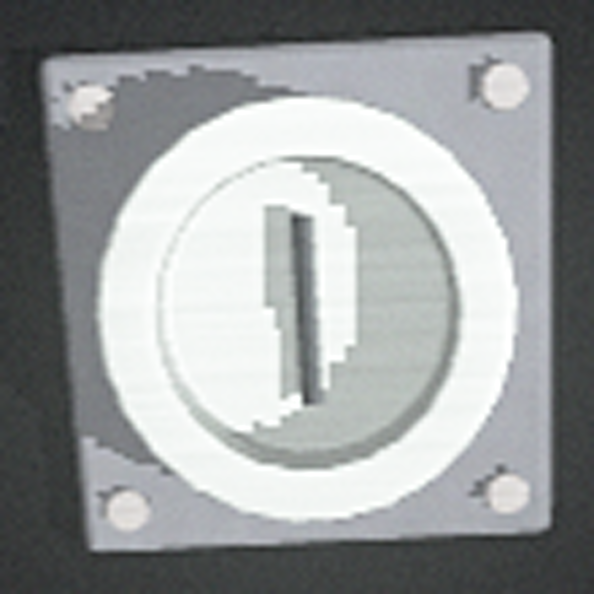

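The balance has settled left side down: the left rim is 1.7 px lower and the right 1.5 px higher than level, with no change between pictures 7 and 8. Weight 1, on the left pan, is the heavier. Next I'll measure the hub centre and key angle.

```bash
python3 - <<'E'
from h import *
cp=np.load("cp8.npy",allow_pickle=True).item()
a=cv2.imread("pics/wrist8.png")
def circ(P):
    A=np.c_[2*P,np.ones(len(P))];s=np.linalg.lstsq(A,(P**2).sum(1),rcond=None)[0];return s[:2],np.sqrt(s[2]+s[0]**2+s[1]**2)
m=(a.min(axis=2)>205).astype(np.uint8);m[:80]=0;m[180:]=0;m[:,:265]=0;m[:,:]*=1;m[:,365:]=0
m=cv2.morphologyEx(m,cv2.MORPH_OPEN,np.ones((3,3)))
cs,h=cv2.findContours(m,cv2.RETR_CCOMP,cv2.CHAIN_APPROX_NONE)
k=max(cs,key=cv2.contourArea);P=np.array([ray(cp,p[0],.034)[:2] for p in k])
c,r=circ(P)
for _ in range(5):
    d=abs(np.hypot(*(P-c).T)-r);c,r=circ(P[d<max(.0015,np.median(d)*2)])
print("ring",cv2.boundingRect(k),c,r)
for z in(.014,.022):
    A=ray(cp,(260+292/5.4-.4,75+215/5.4-.4),z);B=ray(cp,(260+312/5.4-.4,75+403/5.4-.4),z)
    print("key",(A+B)/2,np.degrees(np.arctan2((A-B)[1],(A-B)[0])),np.linalg.norm(A-B))
tp=camera_params("top")
t=cv2.imread("pics/top0.png");m=(t.min(axis=2)>205).astype(np.uint8);m[:200]=0;m[260:]=0;m[:,:265]=0;m[:,305:]=0
cs,h=cv2.findContours(m,cv2.RETR_EXTERNAL,cv2.CHAIN_APPROX_NONE);k=max(cs,key=cv2.contourArea);P=np.array([ray(tp,p[0],.034)[:2] for p in k]);print("top",circ(P))
# left weight on pan at z=.075, wrist7
from fit import fitw
x,f,o=fitw(cv2.imread("pics/wrist7.png"),np.load("cp7.npy",allow_pickle=True).item(),(.55,.077),(208,50,300,142),z0=.075)
print("w",x,f)
E
```

```text
ring (279, 93, 77, 78) [0.45631174 0.3203798 ] 0.04275436853789925
key [0.45560399 0.32182729 0.014     ] 6.025884568762483 0.04085252103351338
key [0.4564066  0.32175452 0.022     ] 6.025884568762469 0.03991396644014371
top (array([0.4541063 , 0.31976761]), np.float64(0.0427807403466089))
w [ 0.55049757  0.07487908 -0.00359703] 518.2734719596723
```

Request:
drive_tool:
  moves: "-1 30 -50 0 0 0 0; -1 60 -100 0 0 0 0; -1 90 -150 0 0 0 0; -1 120 -200 0 0 0 0; -0.5 142 -243 -15 0 0 0; -0.2 142 -243 -60 0 0 0; -0.2 142 -243 -90 0 0 0; -0.2 142 -243 -107 0 0 0; -0.2 142 -243 -112 0 0 0; -0.2 142 -243 -112 0 0 0"

```text
clock: 23.3
ee_pos: [0.5503, 0.0781, 0.1088]
tool_rot: [-0.0, 1.0, 0.001, 0.0]
contact_force: [0.4, 0.9, 0.3]
opening: 0.0513
```

```bash
python3 - <<'E'
from h import *
s=get_state();print(s["ee_pos"],s["tool_rot"],s["clock"],s["contact_force"],s["opening"])
cv2.imwrite("pics/wrist9.png",get_image("wrist"))
E
```

```text
[0.55031887 0.07808217 0.10878207] [-1.15138712e-04  9.99999570e-01  8.06634813e-04  4.42242432e-04] 23.3 [0.43128411 0.88548126 0.26285695] 0.051305449283701884
```

View pics/wrist9.png

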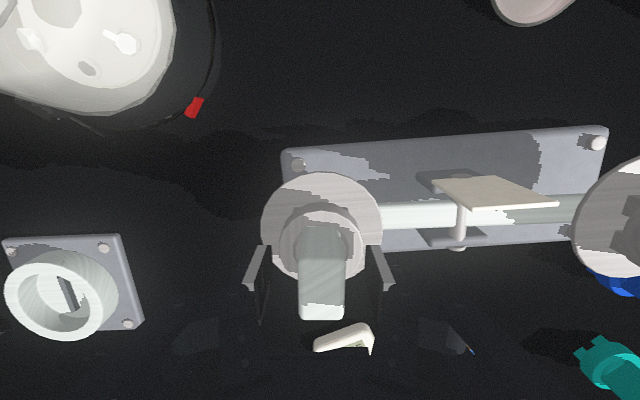

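Request:
drive_tool:
  moves: "0.4 0 -1 0 0 0 0; 0.8 0 -1 0 0 0 0; 1 0 -1 0 0 0 0; 1 0 -1 0 0 0 0; 1 0 -1 0 0 0 0; 1 0 -1 0 0 0 0; 1 0 -1 5 0 0 0; 1 0 -1 12 0 0 0; 1 0 -1 25 0 0 0; 1 0 -1 45 0 0 0"
  grip_force: 60

```text
clock: 24.6
ee_pos: [0.5483, 0.0765, 0.1533]
tool_rot: [0.0, 1.0, 0.001, -0.002]
contact_force: [-0.3, -0.3, -2.6]
opening: 0.0208
```

Request:
drive_tool:
  moves: "1 -15 50 15 0 0 -4; 1 -35 110 15 0 0 -9; 1 -60 170 10 0 0 -14; 1 -85 225 0 0 0 -19; 1 -93 244 -20 0 0 -19; 1 -93 244 -45 0 0 -19; 1 -93 244 -60 0 0 -19; 1 -93 244 -65 0 0 -19; 1 -93 244 -65 0 0 -19; 1 -93 244 -65 0 0 -19"

```text
clock: 25.85
ee_pos: [0.4576, 0.3207, 0.089]
tool_rot: [-0.0, 0.986, -0.165, 0.0]
contact_force: [1.2, 0.1, -3.4]
opening: 0.0209
```

```bash
python3 - <<'E'
from h import *
s=get_state();print(s["ee_pos"],s["tool_rot"],s["qpos"],s["clock"],s["contact_force"],s["opening"])
cp=camera_params("wrist");np.save("cp10.npy",cp,allow_pickle=True)
for n in("wrist","top"):cv2.imwrite(f"pics/{n}10.png",get_image(n))
t=cv2.imread("pics/top10.png");cv2.imwrite("pics/c10.png",cv2.resize(t[170:270,250:450],None,fx=4,fy=4,interpolation=cv2.INTER_CUBIC))
E
```

```text
[0.45761001 0.32067824 0.08904401] [-4.95626882e-04  9.86306807e-01 -1.64919435e-01  4.65863874e-04] [-0.77091532  0.59434648  0.10839436  2.08736232 -0.13543401  0.46492606
 -2.46202338] 25.85 [ 1.1872377   0.08902507 -3.36525856] 0.02094813980295535
```

View pics/wrist10.png

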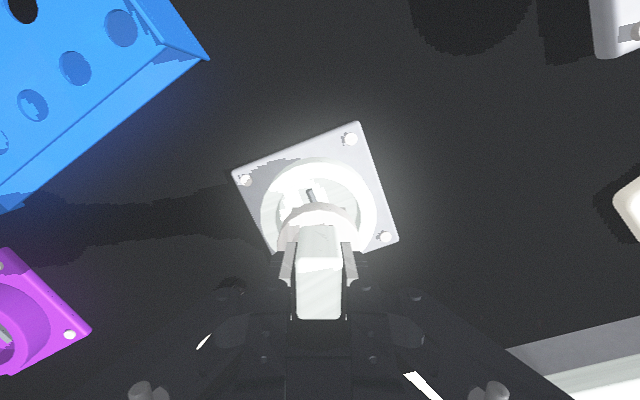

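View pics/c10.png

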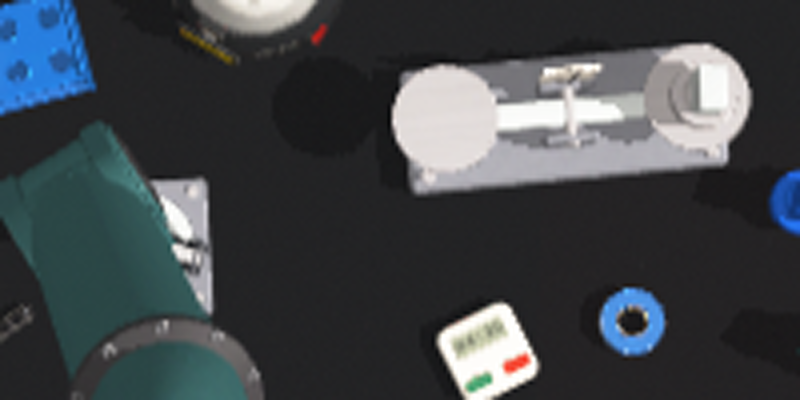

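```bash
python3 - <<'E'
from h import *
cp=np.load("cp10.npy",allow_pickle=True).item()
a=cv2.imread("pics/wrist10.png")
cv2.imwrite("pics/c10w.png",cv2.resize(a[110:260,220:410],None,fx=4.2,fy=4,interpolation=cv2.INTER_CUBIC))
P=np.array([ray(cp,p,.034)[:2] for p in((261,213),(376,213),(318,161),(285,172),(353,172))]);A=np.c_[2*P,np.ones(5)];s=np.linalg.lstsq(A,(P**2).sum(1),rcond=None)[0]
print(s[:2],np.sqrt(s[2]+s[0]**2+s[1]**2))
# expected projections
t=np.linspace(0,2*np.pi,80)
for z in(.0555,):
    pass
for c in((.456,.3205),):
    o=a.copy()
    for r,z,col in((.044,.034,(0,0,255)),(.031,.034,(0,255,0))):
        for q in t: 
            u=proj(cp,(c[0]+r*np.cos(q),c[1]+r*np.sin(q),z));cv2.circle(o,tuple(np.round(u).astype(int)),0,col,-1)
    # weight disc at tcp
    for q in t:
        u=proj(cp,(.4576+.0255*np.cos(q),.3207+.0255*np.sin(q),.089-.0335+.026));cv2.circle(o,tuple(np.round(u).astype(int)),0,(255,0,255),-1)
    cv2.imwrite("pics/o10.png",cv2.resize(o[110:260,220:410],None,fx=4,fy=4,interpolation=cv2.INTER_NEAREST))
E
```

```text
[0.45749533 0.31964118] 0.04273129898452852
```

View pics/o10.png

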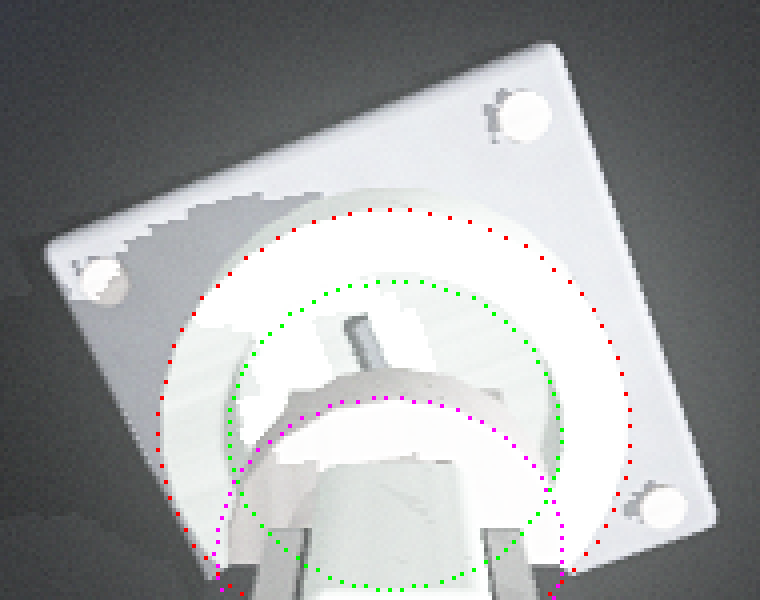

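Request:
drive_tool:
  moves: "1 -1 0 -8 0 0 0; 1 -1 0 -15 0 0 0; 1 -1 0 -20 0 0 0; 1 -1 0 -24 0 0 0; 1 -1 0 -27 0 0 0; 1 -1 0 -29 0 0 0; 1 -1 0 -31 0 0 0; 1 -1 0 -33 0 0 0; 1 -1 0 -34 0 0 0; 1 -1 0 -34 0 0 0"

```text
clock: 27.2
ee_pos: [0.456, 0.3209, 0.0546]
tool_rot: [-0.0, 0.986, -0.164, 0.0]
contact_force: [-0.6, -0.2, 0.5]
opening: 0.0215
```

Request:
drive_tool:
  moves: "1 0 0 -1 0 0 0; 1 0 0 -1 0 0 0; 1 0 0 -2 0 0 0; 1 0 0 -2 0 0 0; 1 0 0 -3 0 0 0; 1 0 0 -3 0 0 0; 1 0 0 -3 0 0 0; 1 0 0 -3 0 0 0; 1 0 0 -3 0 0 0; 1 0 0 -3 0 0 0"

```text
clock: 28.45
ee_pos: [0.456, 0.3209, 0.0513]
tool_rot: [-0.0, 0.986, -0.164, 0.0]
contact_force: [-0.3, -0.6, 3.0]
opening: 0.0214
```

Request:
drive_tool:
  moves: "1 0 0 0 0 0 2; 1 0 0 0 0 0 4; 1 0 0 0 0 0 6; 1 0 0 0 0 0 8; 1 0 0 0 0 0 10; 1 0 0 0 0 0 12; 1 0 0 0 0 0 14; 1 0 0 0 0 0 15; 1 0 0 0 0 0 16; 1 0 0 0 0 0 16"

```text
clock: 29.7
ee_pos: [0.4557, 0.3207, 0.0512]
tool_rot: [0.0, 1.0, -0.025, -0.0]
contact_force: [0.3, -0.3, -2.9]
opening: 0.0214
```

Request:
drive_tool:
  moves: "1 0 0 0 0 0 1; 1 0 0 0 0 0 2; 1 0 0 0 0 0 2; 1 0 0 0 0 0 3; 1 0 0 0 0 0 3; 1 0 0 0 0 0 4; 1 0 0 0 0 0 4; 1 0 0 0 0 0 4; 1 0 0 0 0 0 4; 1 0 0 0 0 0 4"

```text
clock: 30.95
ee_pos: [0.4559, 0.3208, 0.0513]
tool_rot: [0.0, 1.0, 0.009, -0.0]
contact_force: [0.9, -0.1, -3.2]
opening: 0.0209
```

The push vanished (from +3.0 N back to −2.9 N, the hanging weight) during the turn to about −3°, so the key has jumped in. Now I'll lower to the floor.

Request:
drive_tool:
  moves: "1 0 0 -1 0 0 0; 1 0 0 -1 0 0 0; 1 0 0 -2 0 0 0; 1 0 0 -2 0 0 0; 1 0 0 -3 0 0 0; 1 0 0 -3 0 0 0; 1 0 0 -4 0 0 0; 1 0 0 -4 0 0 0; 1 0 0 -4 0 0 0; 1 0 0 -4 0 0 0"

```text
clock: 32.2
ee_pos: [0.4559, 0.3208, 0.0484]
tool_rot: [-0.0, 1.0, 0.009, 0.0]
contact_force: [-1.5, -1.6, 6.0]
opening: 0.0212
```

```bash
python3 - <<'E'
from h import *
s=get_state();print(s["ee_pos"],s["clock"],s["contact_force"],s["ft_torque"])
E
```

```text
[0.45591092 0.32084628 0.04837334] 32.2 [-1.51598551 -1.56870462  5.97556753] [-0.29427762  0.35507518 -0.01578202]
```

Request:
drive_tool:
  moves: "1 0 0 1 0 0 0; 1 0 0 1 0 0 0; 0.8 0 0 1 0 0 0; 0.5 0 0 1 0 0 0; 0.2 0 0 1 0 0 0; -0.2 0 0 1 0 0 0; -0.2 0 0 1 0 0 0; -0.2 0 0 5 0 0 0; -0.2 0 0 30 0 0 0; -0.2 0 0 70 0 0 0"

```text
clock: 33.45
ee_pos: [0.455, 0.3202, 0.1172]
tool_rot: [0.001, 1.0, 0.009, -0.001]
contact_force: [0.9, 0.4, 0.5]
opening: 0.0512
```

Request:
drive_tool:
  moves: "-0.2 0 0 50 0 0 0; -1 0 0 100 0 0 0; -1 -20 0 120 0 0 0; -1 -40 0 120 0 0 0; -1 -40 0 120 0 0 0; -1 -40 0 120 0 0 0; -1 -40 0 120 0 0 0; -1 -40 0 120 0 0 0; -1 -40 0 120 0 0 0; -1 -40 0 120 0 0 0"

```text
clock: 34.7
ee_pos: [0.416, 0.3207, 0.2372]
tool_rot: [0.0, 1.0, 0.009, -0.0]
contact_force: [-0.6, 0.1, 0.1]
opening: 0.0856
```

```bash
python3 - <<'E'
from fit import *
s=get_state();print(s["ee_pos"],s["clock"],s["contact_force"])
cp=camera_params("wrist");im=get_image("wrist");cv2.imwrite("pics/wrist11.png",im)
t=get_image("top");cv2.imwrite("pics/top11.png",t);sc=get_image("scene");cv2.imwrite("pics/scene11.png",sc)
cv2.imwrite("pics/c11.png",cv2.resize(t[170:270,250:450],None,fx=4,fy=4,interpolation=cv2.INTER_CUBIC))
o=im.copy()
for z0,col in((.014,(0,255,0)),(.022,(0,0,255))):
    d,q=parts(.456,.3208,np.radians(1),z0)
    for A in(d[1],q[1]):
        cv2.polylines(o,[np.round(np.array([proj(cp,a) for a in A])).astype(np.int32)],True,col,1)
u=proj(cp,(.456,.321,.05)).astype(int);print(u)
cv2.imwrite("pics/o11.png",np.hstack([cv2.resize(k[max(u[1]-55,0):u[1]+55,u[0]-50:u[0]+50],None,fx=4,fy=4,interpolation=cv2.INTER_CUBIC) for k in(im,o)]))
E
```

```text
[0.41599184 0.32072723 0.23720484] 34.7 [-0.5665157   0.09515465  0.07755908]
[318 140]
```

View pics/o11.png

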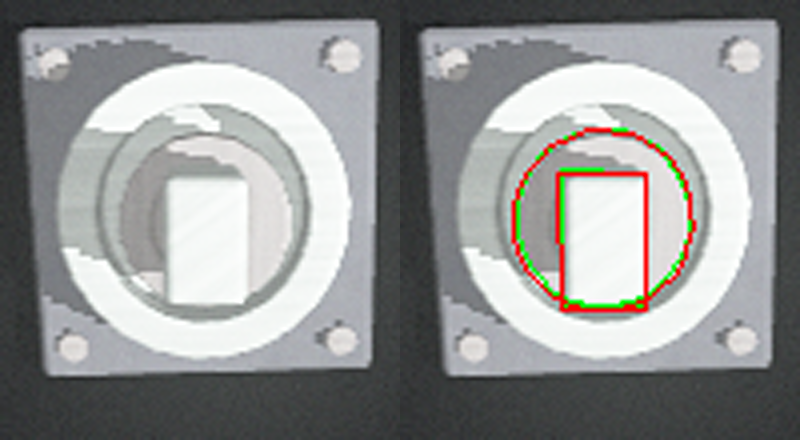

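View pics/c11.png

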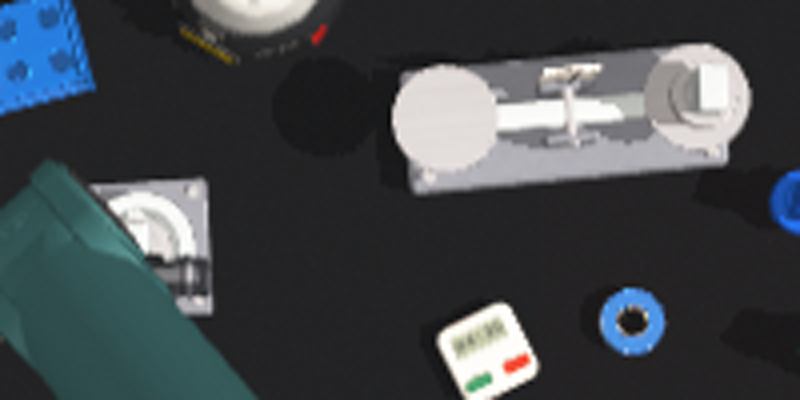

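The weight is upright in the hub. Its grip top is 80 px wide in the crop, matching the home outline (80) rather than the one raised 8 mm (about 88). The lighter weight is still on the right pan and the bystanders haven't moved.

```bash
python3 -c "
from cell import *
print(hand_in())"
```

```text
the job is handed in; nothing more can be done
None
```

The job is done and handed in at about 35 s of the 72 s allowed; no verdict comes back from the hand-in.

- **Weighing:** I stood both counterweights on opposite pans and let go. The beam settled left pan down and stayed there over two pictures more than a second apart. So the weight that started farther from the robot, which I put on the left pan, is the heavier.
- **Fitting the hub:** I lifted the heavier weight straight off its pan and lowered it onto the key of the grey and aluminium hub about 25° off the key's angle. With about 6 N of upward push on it, I turned it until the push vanished. The vertical reading went from +3.0 N to −2.9 N, which is just the hanging weight. It then went down about 3 mm to the recess floor, and I released it.
- **Last checks:** The picture after release shows it upright, with its size matching "home" rather than 8 mm raised. The lighter weight is still on the right pan, and the bystanders in view are where they were. The tool was touching nothing.

- **Forces to note:** Gripping the second weight on the bench gave a brief 6 N reading, and the final seating about 6 N (about 9 N counting the weight). Both are well under the limits.
- **Where measurements disagreed:** My estimates of the right pan's position differed by up to 1 cm between cameras. I used the middle value, and the weight stood centred on the pan to within about 3 mm.

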